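# Load a bottle into the bench labeller

## Robot

A 7-joint arm with a two-finger parallel gripper is mounted at the origin on the work surface. World frame = base frame: x ahead of the robot, y to its left, z up, the work surface at z = 0. Lengths are in m, angles in rad, forces in N, time in s.
With the tool pointing down it reaches from about 0.4 to 0.875 m from the base axis. Payload 4.4 kg.
Tool frame: the origin (TCP) lies between the finger pads; the fingertips stand 8 mm ahead of it and the grasp point (between the pads) lies 11 mm behind it (r.tip_extent is the distance from the TCP to the fingertips, in m); z points along the fingers, y is the direction in which the jaws open and shut (so a half turn about z gives the same grasp; the last joint's range is limited). The gripper opens to 85 mm and grips with 20 to 120 N. Pads are 22 mm wide; open, the fingers measure 114 mm over their backs; the gripper's body (76 mm by 85 mm) begins 54 mm behind the grasp point. The pads swing forward as they close: fully open they stand 13 mm farther back than shut.
Start: joints at [-1.319, 0.628, 0.038, 1.517, -0.027, 0.996, -0.02], TCP at [0.203, 0.617, 0.239] pointing down, gripper open.
Joint ranges: [-3.06, 3.06], [-0.37, 2.12], [-1.25, 1.32], [0.18, 2.47], [-1.1, 4.24], [0.23, 1.98], [-2.94, 2.94]. Speed limits (rad/s): [2.57, 2.57, 3.14, 3.14, 3.14, 3.14, 3.14].

## Interface

Orientations are given as a unit quaternion [x, y, z, w].
In Python, from bench import r gives the robot as it stands. The module is installed in compiled form; this text tells all that it offers.
- The arm moves only by the shell command python3 -m pendant 'ROWS' [OPENING] [FORCE]. ROWS is JSON, a list of rows, each a list of 4 numbers: the shift along the tool's x, y, z in m, then the turn about the tool's z in degrees. In form: [[x, y, z, yaw], ...]. A call has 1 to 12 rows; each row is the pose to reach, as a shift and turn from the pose commanded when the call began, along the tool's axes at that moment; what a row does not reach only later rows make up. A row lasts 1/12 s, in which the tool goes at most 41.7 mm and 7.16 degrees, less where a joint would pass 70% of its speed; a pose out of reach is approached as far as the arm can. A call with a gripper value outside its range is refused whole. OPENING is the gripper's target within -1 to 1 (fully open at 1, half-way at 0, shut at -1), set as the call begins (- or left out, the last holds). The fingers move at their own pace and stop on an object; FORCE is the grip in N (left out, the last holds). Time passes only in rows, so rows that repeat a pose let the fingers close. It gives the time, the measured TCP pose, the force and the opening at its end, in the units of the state.
- r.get_state(): the state, without advancing time (a new reading comes with each control period).
- r.camera(name): name is "scene" or "top" or "wrist"; returns (picture, depth): 420x560x3 uint8, red, green, blue; 420x560 float32, m along the optical axis (not along the pixel's ray), 0 where there is no reading.
- r.camera_params(name): a dict with "camera_matrix" (3x3 intrinsics, pixels), "cam_to_world" (4x4, takes a point from camera to world coordinates); the wrist camera has in their place "hand_eye" (4x4, takes a point from camera to tool coordinates, whose origin is the TCP and whose axes are the flange's). Camera axes: x right, y up, looking along -z (the intrinsics and any distortion apply to the point x, -y, -z); pixel columns grow to the right and rows downward; lengths in m; the calibration is good to about 2 mm. A picture is of the moment at which its call begins: read the wrist's pose just before it. camera_params takes no time and is no camera call.
- r.hand_in(): hands the job in, once; it reports no verdict.
The state is a dict: "time": time; "joints": joint angles; "joint_velocities": joint speeds; "joint_torque": joint torques, N m; "position": TCP position; "orientation": TCP orientation; "ft_force": force on the tool from outside, world axes, zero at the start; "wrist_torque": the same for the moment, N m; "gripper_width": finger opening in m.
Only numpy, scipy, OpenCV 4.12 (cv2) and the standard library are available. Lean on these libraries where they do the work, as an engineer would, in place of code of your own. Each camera call takes 0.05 s, during which the arm holds its last target.

## Task

Roll the amber bottle that lies in the labeller's sloped chute up the chute with your fingertips until it drops between the two black rollers at the top, up to the back stop, and stays there without rolling back. Then, with the bottle in place, push the raised pressure arm down so that its roller rests on the bottle, and let go. Only push: do not pick the bottle up, and leave the other things on the bench where they are.

Things in the scene. Friction and masses are not known exactly. Their poses are not given: they have to be found in the camera images.
- labeller: White bench-top bottle labeller; place and yaw vary. Origin on the bench below the middle of its roller cradle; x level, up the chute; y left of that; z up. In mm in this frame: cradle = two free-turning black rollers, radius 14, along y at x -22 and +22, z 75. Side plates y 61-65 and -65 to -61, top z 106. Housing x -30..160, y -127..-67, top z 120. Label reel x 115..195, |y|<40, top z 143.
- chute: Sloped steel gutter rising 12 degrees to the rollers. Origin: middle of its low end, on the floor (labeller frame x -160, z 59 mm); x up along the floor, y across, z square to it. Inside 122 mm wide, walls 22 high, lip at the low end 10 high. Floor ends at labeller x -36, z 85; the first roller stands 4 mm proud of it. A bottle let go rolls back to the lip.
- bottle: Unlabelled amber bottle, black cap, about 0.2 kg, lying across the gutter against its low lip, cap to the labeller's +y. Straight body diameter 50, 80 mm long; cap end is 70 mm from the origin. Origin on its axis, half-way along the straight body; y along the bottle to the cap; x, z turn as it rolls. Start: axis about 87 mm above the bench, 145 mm before the cradle's middle.
- cradle (a point): Where the bottle's axis crosses the gutter's middle once it lies on both rollers (labeller frame 0, 0, 107 mm); axes as the labeller's, y along the rollers. The bottle's middle may lie to either side along y. The back stop is an upright steel plate whose front face is at x +26.5 mm from here, top 10 mm above this point.
- press_arm (a joint): Pressure arm, rad: 0 = level (lowest stop), positive = raised; starts at 1.0 to 1.25. Hinge line along y at labeller frame x 85, z 127 mm: at angle q a point d mm from the hinge is at x = 85 - d cos q, z = 127 + d sin q. Reads about 0.17 on a seated bottle. A stiff hinge holds it where left above about 0.8; lower it sinks by its own weight. 1 to 3 N down on its bar moves it.
- push_bar (a point): Centre of the black cross bar at the free end of the pressure arm, 105 mm from the hinge: bar diameter 10 mm, 86 mm long along the labeller's y. This is where to push the arm.
- press_roller: Black pressure roller across the arm, diameter 18 mm, 78 mm long, origin at its centre, 81 mm from the hinge.
- done_a: Bystander: finished bottle with paper label, standing, diameter 50, 110 mm tall, origin under its centre.
- done_b: Bystander: the same as done_a.
- pot_a: Bystander: white specimen pot with grey lid, diameter 47, 64 mm tall, origin under its centre.
- pot_b: Bystander: the same as pot_a.
- label_roll: Bystander: spare paper label roll lying flat, diameter 76, 40 mm tall, origin under its centre.
- dishes: Bystander: stack of three culture dishes, diameter 90, 46 mm tall, origin under its centre.
- slide_box: Bystander: small grey box with white lid, 87 x 37 x 31 mm, origin under its centre.
There are look-alikes about, which are no part of the job. Leave any red look-alike of the bottle alone.

How it is judged:
On the way, in this order (a step that is already met when the one before it is completed fails the run):
1. the bottle lies still in the roller cradle at the back stop, with the pressure arm still raised (x of bottle in the frame of cradle between -0.006 and 0.006 m and z of bottle in the frame of cradle between -0.006 and 0.006 m and angle between the y axis of bottle and the y axis of cradle, either way round below 0.1 rad and linear speed of bottle below 0.03 m/s and value of joint press_arm above 0.6 rad), for 0.2 s.
2. the pressure arm is down with its roller on the bottle (x of bottle in the frame of cradle between -0.006 and 0.006 m and z of bottle in the frame of cradle between -0.006 and 0.006 m and angle between the y axis of bottle and the y axis of cradle, either way round below 0.1 rad and value of joint press_arm between 0.1 and 0.24 rad and contact force between press_roller and bottle above 0.15 N), for 0.2 s.
At the end, for the whole second after the job is handed in: The bottle lies at rest on both rollers (axis within 6 mm of the cradle's middle line fore and aft and in height, parallel to the rollers within 0.1 rad), and the pressure arm is down with its roller pressing on it (joint 0.10 to 0.24 rad, at least 0.15 N) (all of step 2 and linear speed of bottle below 0.01 m/s); the robot touches nothing.
It fails at once if the bottle is picked up (more than 20 mm off the chute floor) (z of bottle in the frame of chute above 0.045 m).
It fails at once if a bystander is shifted by more than 25 mm or knocked over (distance of any of done_a, done_b, pot_a, pot_b, label_roll, dishes, slide_box from where it was at the start of the episode above 0.025 m or angle between any of done_a, done_b, pot_a, pot_b, label_roll, dishes, slide_box's own z axis and vertical above 0.5 rad).
It also fails if it takes over 40 s, if anything falls off the work surface, if the arm or the gripper's body presses on something with over 40 N, if the wrist force passes 120 N, or if a joint passes its speed limit or range.

## Working session

There is one attempt and no reset: what is moved stays moved. The work goes in short steps, Python scripts to look and compute and a shell command to move; the robot and the scene stay as the last step left them, time stands still between calls to the robot, and variables do not carry over. Pictures are saved under pics/ and viewed, and the job is handed in when it is done.

```bash
mkdir -p pics; ls; python3 - <<'E'
from bench import r
import cv2,numpy as np
np.set_printoptions(precision=4,suppress=True)
s=r.get_state();print(s)
for n in("scene","top"):
    im,d=r.camera(n);cv2.imwrite(f"pics/{n}0.png",im[:,:,::-1]);np.savez(f"{n}0.npz",im=im,d=d);print(n,r.camera_params(n))
print(r.camera_params("wrist"),r.tip_extent)
E
```

```text
pics
{'time': 0.0, 'joints': array([-1.3188,  0.6294,  0.0384,  1.5184, -0.027 ,  0.9963, -0.02  ]), 'joint_velocities': array([ 0.001 ,  0.0002,  0.0009, -0.0001,  0.0002, -0.0013,  0.0009]), 'joint_torque': array([ -0.0017, -56.3396,   1.2257, -19.3447,   0.011 ,   0.0106,
        -0.    ]), 'position': array([0.2029, 0.6169, 0.2384]), 'orientation': array([ 0.1582,  0.9874, -0.001 , -0.0001]), 'ft_force': array([-0.0771,  0.    ,  0.1818]), 'wrist_torque': array([ 0.0229, -0.024 , -0.0071]), 'gripper_width': 0.08572245554289153}
scene {'camera_matrix': array([[526.7282,   0.    , 279.3396],
       [  0.    , 526.7282, 211.1978],
       [  0.    ,   0.    ,   1.    ]]), 'cam_to_world': array([[ 0.0275, -0.8036,  0.5946,  1.2029],
       [ 0.9996,  0.0285, -0.0077,  0.0149],
       [-0.0108,  0.5945,  0.804 ,  1.0636],
       [ 0.    ,  0.    ,  0.    ,  1.    ]])}
top {'camera_matrix': array([[417.7144,   0.    , 281.4402],
       [  0.    , 417.7144, 206.9192],
       [  0.    ,   0.    ,   1.    ]]), 'cam_to_world': array([[-0.0177,  0.9894, -0.1439,  0.3758],
       [-0.9998, -0.0165,  0.0099,  0.0263],
       [ 0.0074,  0.1441,  0.9895,  0.9945],
       [ 0.    ,  0.    ,  0.    ,  1.    ]])}
{'camera_matrix': array([[351.2653,   0.    , 288.6137],
       [  0.    , 351.2653, 210.7138],
       [  0.    ,   0.    ,   1.    ]]), 'hand_eye': array([[ 0.0002,  0.9455,  0.3255,  0.0845],
       [ 1.    , -0.0003,  0.0003,  0.0007],
       [ 0.0004,  0.3255, -0.9455, -0.1349],
       [ 0.    ,  0.    ,  0.    ,  1.    ]])} 0.008
```

View pics/scene0.png

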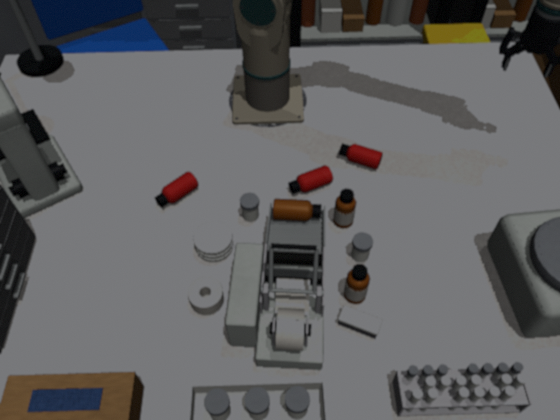

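View pics/top0.png

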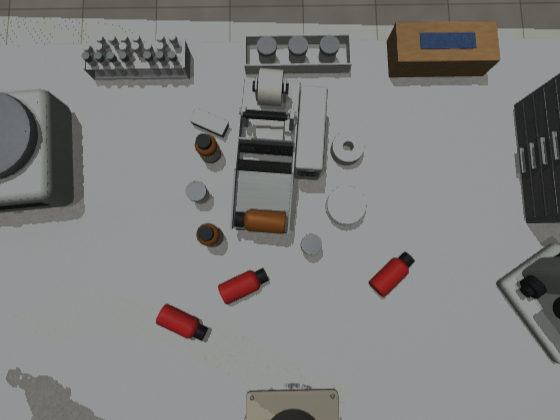

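```bash
python3 - <<'E'
import cv2,numpy as np
a=np.load("top0.npz")["im"][60:260,180:380,::-1];cv2.imwrite("pics/t1.png",cv2.convertScaleAbs(cv2.resize(a,(800,600) if 0 else (600,600),interpolation=cv2.INTER_CUBIC),alpha=1.6))
a=np.load("scene0.npz")["im"][180:370,180:380,::-1];cv2.imwrite("pics/s1.png",cv2.convertScaleAbs(cv2.resize(a,(600,570),interpolation=cv2.INTER_CUBIC),alpha=1.6))
E
```

```text
(no output)
```

View pics/t1.png

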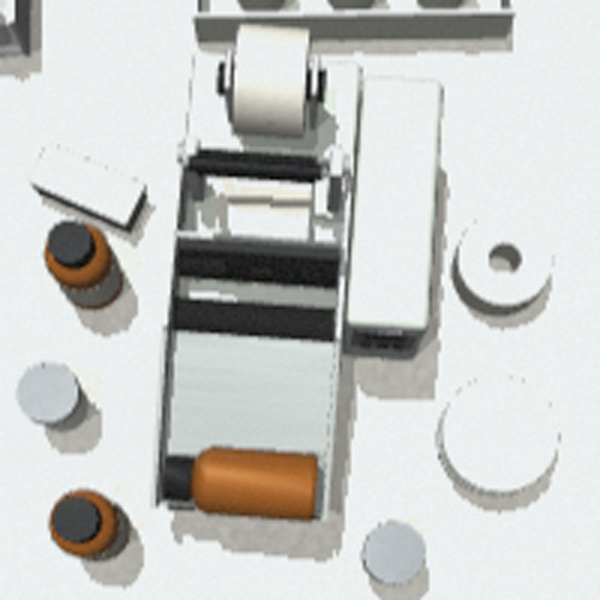

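View pics/s1.png

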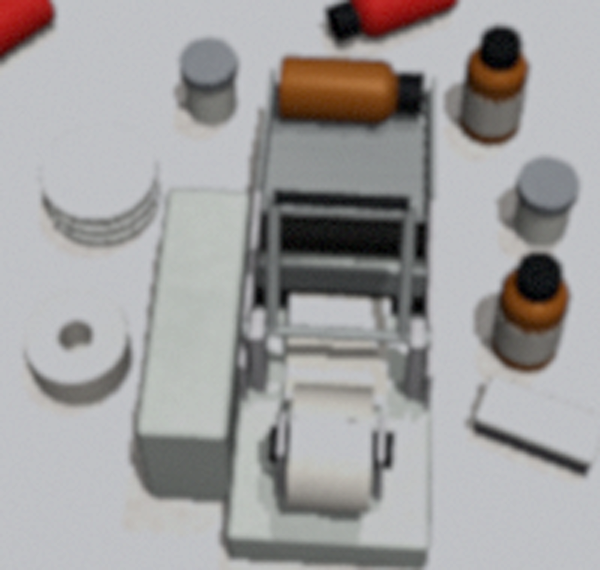

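```bash
cat > h.py <<'E'
import numpy as np,cv2
from bench import r
np.set_printoptions(precision=4,suppress=True)
def cloud(n,d):
    p=r.camera_params(n);K=p["camera_matrix"];T=p["cam_to_world"]
    v,u=np.mgrid[0:420,0:560]
    P=np.stack([(u-K[0,2])/K[0,0]*d,-(v-K[1,2])/K[1,1]*d,-d],-1)
    return P@T[:3,:3].T+T[:3,3]
def ray(n,u,v,z):
    p=r.camera_params(n);K=p["camera_matrix"];T=p["cam_to_world"]
    w=T[:3,:3]@np.array([(u-K[0,2])/K[0,0],-(v-K[1,2])/K[1,1],-1]);c=T[:3,3]
    return c+w*(z-c[2])/w[2]
def proj(n,X):
    p=r.camera_params(n);K=p["camera_matrix"];T=p["cam_to_world"]
    c=(np.asarray(X)-T[:3,3])@T[:3,:3]
    return np.stack([K[0,2]+K[0,0]*c[...,0]/-c[...,2],K[1,2]-K[1,1]*c[...,1]/-c[...,2]],-1)
E
python3 - <<'E'
from h import *
for n,roi in (("top",(60,260,180,380)),("scene",(180,370,180,380))):
    f=np.load(n+"0.npz");im=f["im"].astype(int);C=cloud(n,f["d"]);ok=f["d"]>0
    R=np.zeros(ok.shape,bool);R[roi[0]:roi[1],roi[2]:roi[3]]=1;ok&=R
    m=ok&(abs(C[...,2]-.12)<.006)
    k,l,st,ce=cv2.connectedComponentsWithStats(m.astype(np.uint8))
    j=1+np.argmax(st[1:,4]);print(n,"housing",st[j])
    q=C[l==j];print(q.mean(0),cv2.minAreaRect((q[:,:2]*1000).astype(np.float32)))
    # bottle amber
    m=ok&(im[...,0]>im[...,2]*1.8)&(im[...,0]>60)
    k,l,st,ce=cv2.connectedComponentsWithStats(m.astype(np.uint8))
    for j in range(1,k):
        if st[j,4]>100:
            q=C[l==j];print("amber",st[j],ce[j],q.mean(0),q[:,2].max());
            if st[j,2]>30: print(cv2.minAreaRect(np.argwhere(l==j)[:,::-1].astype(np.float32)),cv2.minAreaRect((q[:,:2]*1000).astype(np.float32)))
    blk=ok&(im.max(-1)<45)
    k,l,st,ce=cv2.connectedComponentsWithStats(blk.astype(np.uint8))
    for j in range(1,k):
        if st[j,4]>60:
            q=C[l==j];print("black",st[j],ce[j],q.mean(0),np.percentile(q[:,2],[5,50,95]),cv2.minAreaRect(np.argwhere(l==j)[:,::-1].astype(np.float32)))
E
```

```text
top housing [ 295   85   33   85 2270]
[ 0.6776 -0.0502  0.1199] ((680.27197265625, -50.637451171875), (59.989288330078125, 190.42950439453125), 84.77400970458984)
amber [195 135  21  19 133] [206.594  146.9398] [0.6468 0.1827 0.0852] 0.10894534433479919
amber [244 209  42  24 834] [264.8261 220.5707] [0.4759 0.0534 0.1078] 0.1164054189321243
((264.29132080078125, 220.81788635253906), (41.18346405029297, 21.607467651367188), 4.23639440536499) ((476.7884521484375, 54.72709655761719), (88.47393035888672, 46.02713394165039), 85.36666107177734)
amber [197 224  21  21 147] [209.415  235.2653] [0.4482 0.1748 0.0865] 0.11281783517710264
black [242 110  45  12 354] [264.2429 115.0339] [0.6697 0.0489 0.217 ] [0.2016 0.2259 0.2296] ((264.0, 115.5), (11.0, 44.0), 90.0)
black [ 236  140   57   34 1235] [264.1628 156.1182] [0.623  0.0538 0.0874] [0.0792 0.0877 0.0969] ((264.20135498046875, 156.98008728027344), (54.8116569519043, 31.729562759399414), 3.814074993133545)
black [297 170  22   7 100] [307.36 173.37] [ 0.5837 -0.0422  0.08  ] [0.0479 0.0785 0.1032] ((307.439697265625, 173.4649810791015
[... 2382 characters left out ...]
16 197] [358.8832 272.5025] [0.6603 0.1844 0.1083] [0.099  0.1096 0.113 ] ((358.5, 272.5), (15.0, 15.0), 90.0)
black [273 269  40  15 297] [290.9293 274.3333] [0.6545 0.0438 0.0987] [0.0819 0.0987 0.115 ] ((292.5270080566406, 276.000732421875), (39.309974670410156, 12.995254516601562), 1.5481575727462769)
black [344 278  14  24  78] [347.9487 288.9359] [0.668  0.1662 0.0517] [0.0121 0.0632 0.0808] ((348.8804931640625, 289.67559814453125), (13.340019226074219, 19.625890731811523), 24.77513885498047)
black [338 322  37  15  85] [356.2588 329.0471] [0.7441 0.1792 0.0152] [0.0095 0.0155 0.0209] ((356.0242919921875, 328.9381408691406), (38.626182556152344, 2.1939141750335693), 21.447736740112305)
```

Top and scene views agree: the housing top is 190x60 mm at z 0.120, so labeller yaw ≈ -5.23° and the origin ≈ (0.6246, 0.0517). The bottle axis is about x 0.480. The bar measures z≈0.223, so q≈1.15. Next I work out the approach shift in tool axes.

```bash
cat >> h.py <<'E'
from scipy.spatial.transform import Rotation as Ro
O=np.array([.6246,.0517,0]);yaw=np.radians(-5.23)
L=np.array([[np.cos(yaw),-np.sin(yaw),0],[np.sin(yaw),np.cos(yaw),0],[0,0,1]])
def lab2w(p): return O+L@np.array(p)
def w2lab(p): return (np.asarray(p)-O)@L
def where():
    s=r.get_state();R=Ro.from_quat(s["orientation"]).as_matrix()
    want=np.c_[-L[:,0],L[:,1],[0,0,-1]]
    e=Ro.from_matrix(R.T@want).as_rotvec(degrees=True)
    print("t",round(s["time"],2),"lab",w2lab(s["position"]),"turn needed",e,"F",s["ft_force"],"w",s["gripper_width"]);return s,R
def to(p):
    s,R=where();print("tool shift",R.T@(lab2w(p)-s["position"]))
E
python3 -c "
from h import *
to([-.205,-.013,.238])"
```

```text
t 0.1 lab [-0.4715  0.5245  0.2385] turn needed [ -0.0975  -0.0138 -12.9773] F [ 0.643   0.8688 -0.0609] w 0.08533226974910908
tool shift [-0.3804 -0.4639  0.0013]
```

```bash
python3 -m pendant '[[-0.01,-0.012,0,-1],[-0.03,-0.037,0,-3],[-0.054,-0.066,0,-5],[-0.078,-0.095,0,-7],[-0.102,-0.124,0,-9],[-0.126,-0.154,0,-11],[-0.150,-0.183,0,-13],[-0.174,-0.212,0,-13],[-0.198,-0.241,0,-13],[-0.222,-0.271,0,-13],[-0.240,-0.293,0,-13],[-0.250,-0.305,0,-13]]' 0.2; python3 -c "
from h import *
to([-.205,-.013,.238])"
```

```text
time: 1.1
position: [0.346, 0.2454, 0.2392]
orientation: [0.048, 0.999, -0.001, -0.0]
ft_force: [-0.1, -0.2, -1.0]
gripper_width: 0.0515
t 1.1 lab [-0.2951  0.1675  0.2392] turn needed [-0.1243 -0.0178 -0.2426] F [-0.1304 -0.1543 -1.0473] w 0.0515009248220839
tool shift [-0.0909 -0.1802  0.0015]
```

```bash
python3 -m pendant '[[-0.01,-0.02,0,0],[-0.025,-0.05,0,0],[-0.042,-0.083,0,0],[-0.058,-0.116,0,0],[-0.074,-0.147,0,0],[-0.085,-0.170,0,0],[-0.091,-0.180,0.001,0],[-0.091,-0.180,0.001,0],[-0.091,-0.180,0.001,0]]'; python3 - <<'E'
from h import *
to([-.205,-.013,.085])
im,d=r.camera("wrist");cv2.imwrite("pics/w1.png",im[:,:,::-1])
im,d=r.camera("scene");cv2.imwrite("pics/s2.png",cv2.resize(im[100:300,200:380,::-1],None,fx=3,fy=3))
E
```

```text
time: 1.85
position: [0.4193, 0.0619, 0.2381]
orientation: [0.046, 0.999, 0.0, -0.0]
ft_force: [-0.2, 0.5, -0.3]
gripper_width: 0.0514
t 1.85 lab [-0.2054 -0.0086  0.2381] turn needed [ 0.005  -0.0433 -0.0754] F [-0.2412  0.4872 -0.2843] w 0.051389584633714215
tool shift [-0.0005 -0.0044  0.1531]
```

View pics/w1.png

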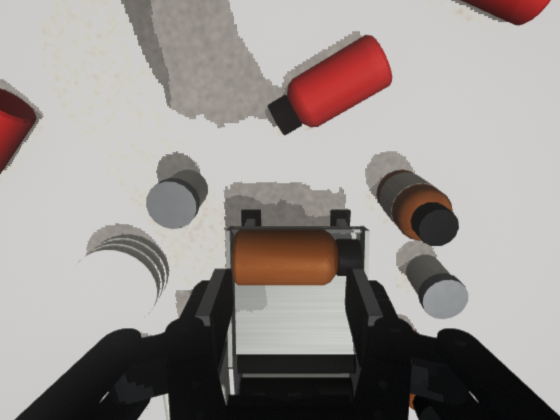

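View pics/s2.png

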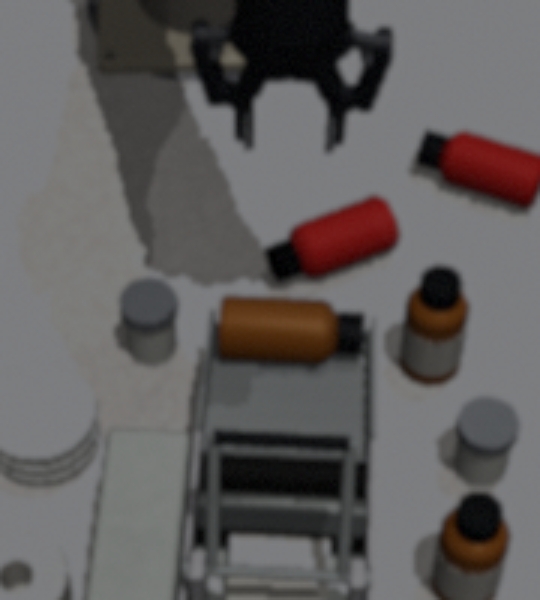

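Wrist view: the bottle body spans cols 234–330 at row 257, with the cap on the right at col 348. It lies square in the gutter and the fingers are centred to within about 5 mm. Lowering behind it now.

```bash
python3 -m pendant '[[0,-0.002,0.010,0],[0,-0.005,0.035,0],[0,-0.005,0.065,0],[0,-0.005,0.095,0],[0,-0.005,0.120,0],[0,-0.005,0.140,0],[0,-0.005,0.150,0],[0,-0.005,0.153,0],[0,-0.005,0.153,0],[0,-0.005,0.153,0]]'; python3 - <<'E'
from h import *
to([-.181,-.014,.0857])
im,d=r.camera("wrist");cv2.imwrite("pics/w2.png",im[:,:,::-1])
im,d=r.camera("scene");cv2.imwrite("pics/s3.png",cv2.resize(im[100:300,200:380,::-1],None,fx=3,fy=3))
E
```

```text
time: 2.78
position: [0.4192, 0.058, 0.0857]
orientation: [0.045, 0.999, 0.0, 0.0]
ft_force: [1.5, -0.6, 0.4]
gripper_width: 0.0515
t 2.78 lab [-0.2051 -0.0125  0.0857] turn needed [0.0264 0.0224 0.1028] F [ 1.4767 -0.5831  0.3849] w 0.051452328377169045
tool shift [-0.0241 -0.0016  0.    ]
```

View pics/w2.png

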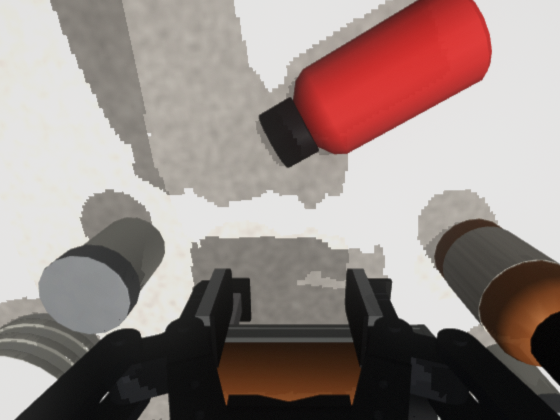

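View pics/s3.png

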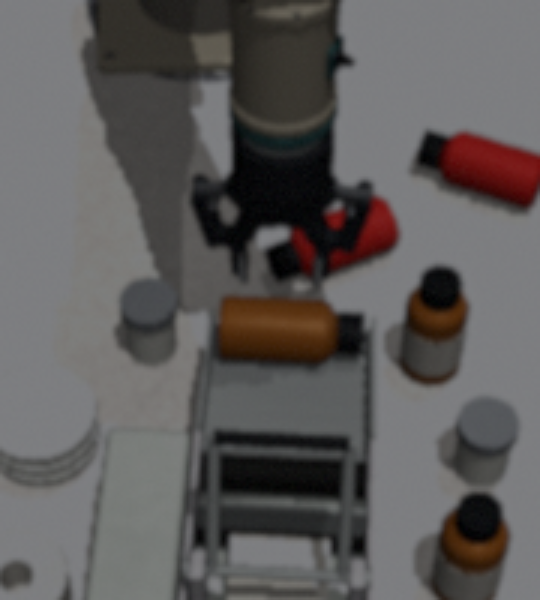

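```bash
python3 -m pendant '[[-0.003,-0.003,0,0],[-0.009,-0.003,0,0],[-0.015,-0.003,0,0],[-0.020,-0.003,0,0],[-0.024,-0.003,0,0],[-0.028,-0.003,-0.001,0],[-0.033,-0.003,-0.002,0],[-0.039,-0.003,-0.003,0],[-0.045,-0.003,-0.0045,0],[-0.050,-0.003,-0.0055,0],[-0.054,-0.003,-0.006,0],[-0.056,-0.003,-0.0065,0]]' 0; python3 - <<'E'
from h import *
to([-.076,-.016,.1085])
im,d=r.camera("scene");cv2.imwrite("pics/s4.png",cv2.resize(im[100:300,200:380,::-1],None,fx=3,fy=3))
E
```

```text
time: 3.88
position: [0.4756, 0.049, 0.0919]
orientation: [0.046, 0.999, 0.0, 0.0]
ft_force: [-1.3, 0.7, 0.9]
gripper_width: 0.0425
t 3.88 lab [-0.1482 -0.0163  0.0919] turn needed [0.0095 0.0515 0.0064] F [-1.3137  0.6948  0.9056] w 0.04253836262230401
tool shift [-0.0722  0.0003 -0.0165]
```

View pics/s4.png

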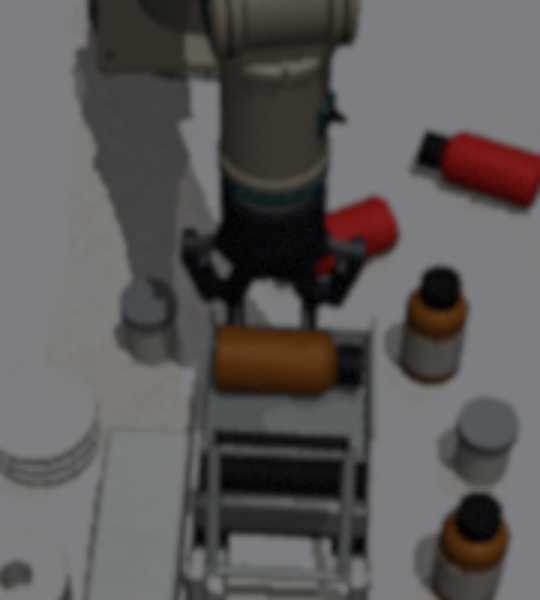

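Bottle has rolled about 30 mm up, still square (body at crop (275,360)). Continuing.

```bash
python3 -m pendant '[[-0.004,0,-0.001,0],[-0.010,0,-0.002,0],[-0.017,0,-0.0035,0],[-0.024,0,-0.005,0],[-0.031,0,-0.0065,0],[-0.038,0,-0.008,0],[-0.045,0,-0.0095,0],[-0.052,0,-0.011,0],[-0.058,0,-0.0125,0],[-0.063,0,-0.0135,0],[-0.067,0,-0.0145,0],[-0.070,0,-0.0155,0]]'; python3 - <<'E'
from h import *
to([-.04,-.016,.1085])
im,d=r.camera("scene");cv2.imwrite("pics/s5.png",cv2.resize(im[100:300,200:380,::-1],None,fx=3,fy=3))
E
```

```text
time: 4.93
position: [0.5447, 0.0426, 0.1073]
orientation: [0.045, 0.999, -0.0, -0.0]
ft_force: [-0.7, 0.1, 0.6]
gripper_width: 0.0426
t 4.93 lab [-0.0787 -0.0163  0.1073] turn needed [-0.0001 -0.0003  0.0181] F [-0.6713  0.0849  0.571 ] w 0.04256803510570734
tool shift [-0.0387  0.0003 -0.0012]
```

View pics/s5.png

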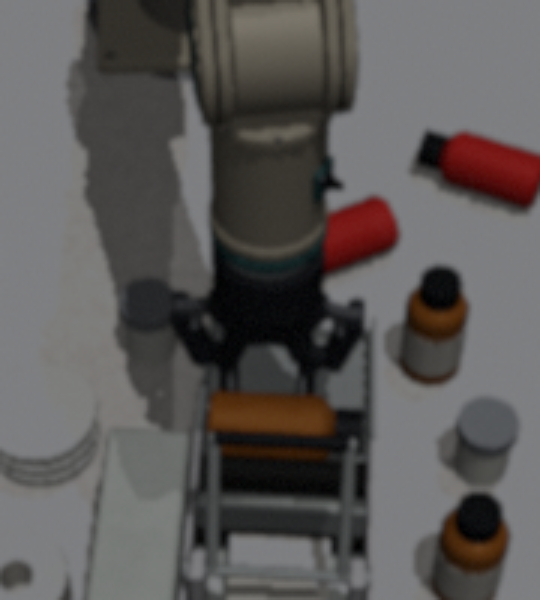

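```bash
python3 -m pendant '[[-0.002,0,-0.0005,0],[-0.005,0,-0.001,0],[-0.009,0,-0.001,0],[-0.013,0,-0.001,0],[-0.017,0,-0.001,0],[-0.021,0,-0.001,0],[-0.025,0,-0.001,0],[-0.029,0,-0.001,0],[-0.032,0,-0.001,0],[-0.034,0,-0.001,0],[-0.036,0,-0.001,0],[-0.037,0,-0.001,0]]'; python3 - <<'E'
from h import *
to([-.1,-.016,.1085])
im,d=r.camera("scene");cv2.imwrite("pics/s6.png",cv2.resize(im[100:300,200:380,::-1],None,fx=3,fy=3))
E
```

```text
time: 5.98
position: [0.5814, 0.0393, 0.1082]
orientation: [0.045, 0.999, 0.0, 0.0]
ft_force: [-0.1, -0.5, 0.2]
gripper_width: 0.0425
t 5.98 lab [-0.0419 -0.0162  0.1082] turn needed [0.0004 0.0041 0.023 ] F [-0.0537 -0.4982  0.2365] w 0.04254920747858867
tool shift [ 0.0581  0.0003 -0.0003]
```

View pics/s6.png

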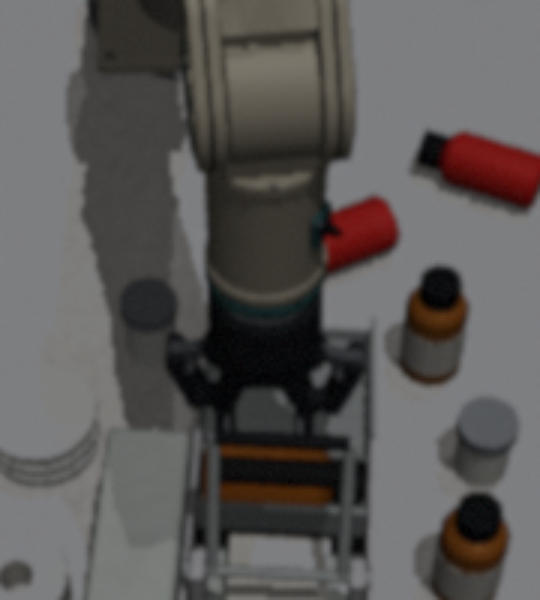

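```bash
python3 -m pendant '[[0.004,0,0,0],[0.010,0,-0.002,0],[0.020,0,-0.010,0],[0.030,0,-0.030,0],[0.040,0,-0.060,0],[0.050,0,-0.090,0],[0.058,0,-0.120,0],[0.06,0,-0.145,0],[0.06,0,-0.160,0],[0.06,0,-0.165,0],[0.06,0,-0.165,0]]' -1; python3 - <<'E'
from h import *
to([.03,-.0,.26])
for n in("scene","top"):
    im,d=r.camera(n);np.savez(n+"1.npz",im=im,d=d)
    a=im[200:310,210:350] if n=="scene" else im[90:200,210:350]
    cv2.imwrite(f"pics/{n}7.png",cv2.convertScaleAbs(cv2.resize(a[...,::-1],None,fx=5,fy=5,interpolation=cv2.INTER_CUBIC),alpha=1.7))
im,d=r.camera("wrist");cv2.imwrite("pics/w7.png",im[:,:,::-1])
E
```

```text
time: 6.95
position: [0.5213, 0.045, 0.2749]
orientation: [0.045, 0.999, 0.0, 0.001]
ft_force: [-0.2, -0.5, -0.3]
gripper_width: -0.0002
t 6.95 lab [-0.1023 -0.0161  0.2749] turn needed [0.0463 0.1564 0.0307] F [-0.1903 -0.4894 -0.3111] w -0.00021675071217453165
tool shift [-0.1322  0.0161  0.0152]
```

View pics/scene7.png

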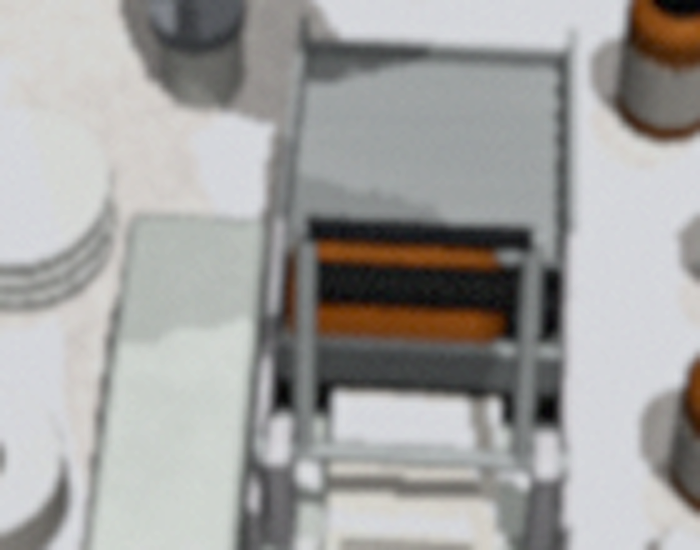

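View pics/top7.png

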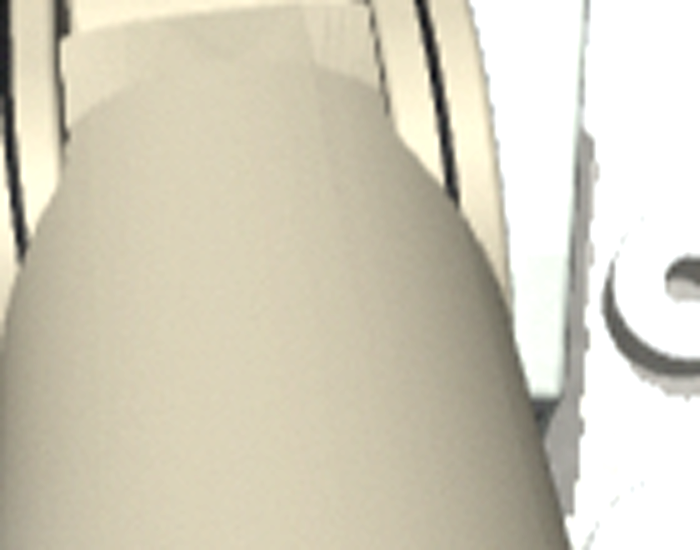

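View pics/w7.png

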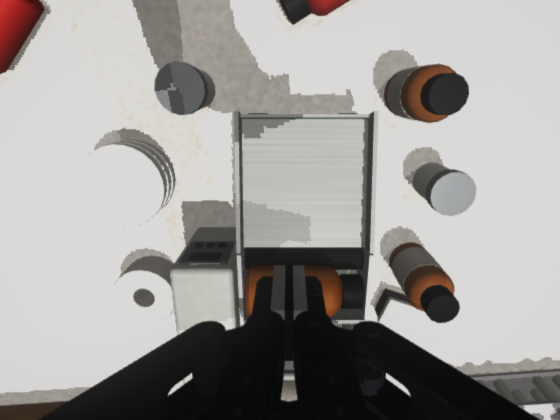

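```bash
python3 - <<'E'
from h import *
f=np.load("scene1.npz");im=f["im"].astype(int);C=(cloud("scene",f["d"])-O)@L
m=(im[...,0]>im[...,2]*1.8)&(im[...,0]>60)&(f["d"]>0)&(abs(C[...,0])<.05)&(abs(C[...,1])<.06)&(C[...,2]<.15)
q=C[m];print(len(q),q.max(0),q.min(0))
from scipy.optimize import least_squares
s=least_squares(lambda p:np.hypot(q[:,0]-p[0]-p[2]*q[:,1],q[:,2]-p[1])-.025,[0,.107,0],loss="soft_l1",f_scale=.001);print("axis x,z,slope",s.x)
b=(im.max(-1)<60)&(f["d"]>0)&(C[...,2]>.16)&(abs(C[...,1])<.05)&(abs(C[...,0])<.09)&(C[...,0]>.01)
q=C[b];
h=q[q[:,2]>.217];print("bar top",h.mean(0),h.max(0),h.min(0),len(h)); print(q.min(0),q.max(0))
E
```

```text
264 [0.0242 0.0283 0.1353] [-0.0136 -0.0431  0.1124]
axis x,z,slope [-0.0007  0.1075 -0.0079]
bar top [ 0.0442 -0.0012  0.2273] [0.0493 0.0418 0.2319] [ 0.037  -0.0467  0.2181] 237
[ 0.037  -0.0469  0.1617] [0.075  0.0466 0.2319]
```

Checks: the bottle axis fits at x -0.7, z 107.5 mm in the labeller frame, tilt 0.008 rad, so it is seated. The bar is at x≈43, z≈223 mm. Moving above the bar with the fingers shut.

```bash
python3 -m pendant '[[-0.015,0.002,0,0],[-0.045,0.006,0,0],[-0.075,0.010,0,0],[-0.105,0.013,0,0],[-0.130,0.016,0,0],[-0.140,0.016,0.005,0],[-0.142,0.016,0.015,0],[-0.142,0.016,0.025,0],[-0.142,0.016,0.030,0],[-0.142,0.016,0.030,0]]'; python3 - <<'E'
from h import *
to([.026,0,.228])
im,d=r.camera("scene");cv2.imwrite("pics/s8.png",cv2.resize(im[200:340,200:380,::-1],None,fx=4,fy=4))
E
```

```text
time: 7.93
position: [0.6615, 0.0478, 0.2409]
orientation: [0.045, 0.999, -0.0, -0.003]
ft_force: [-0.1, -0.3, -0.0]
gripper_width: -0.0
t 7.93 lab [ 0.0371 -0.0006  0.2409] turn needed [-0.0491 -0.3168  0.028 ] F [-0.0845 -0.326  -0.0203] w -4.412199982316082e-05
tool shift [0.011  0.0006 0.0129]
```

View pics/s8.png

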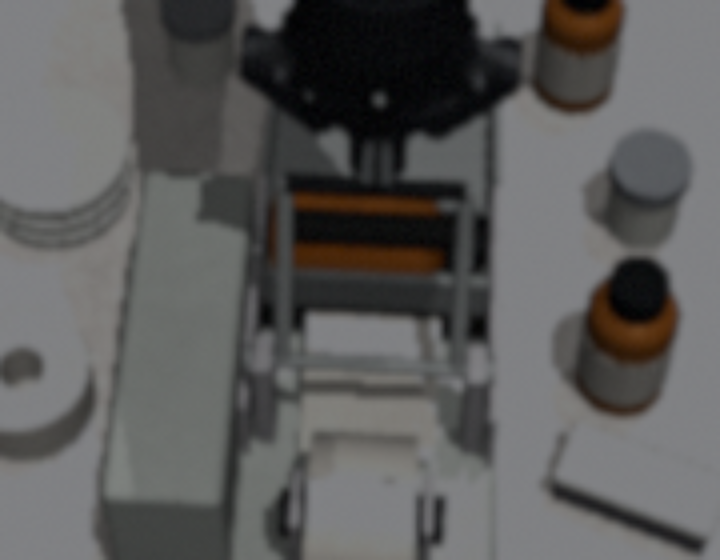

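```bash
python3 -m pendant '[[0,0,0,0],[0,0,0,0]]'; python3 -c "
from h import *
where()"
```

```text
time: 8.15
position: [0.6642, 0.0479, 0.2441]
orientation: [0.045, 0.999, 0.0, 0.0]
ft_force: [0.6, 0.3, 0.8]
gripper_width: -0.0
t 8.15 lab [ 0.0397 -0.0001  0.2441] turn needed [0.0178 0.0565 0.0262] F [0.5601 0.3025 0.7504] w -1.2943099016737436e-05
```

```bash
python3 -m pendant '[[0.001,0,0.005,0],[0.003,0,0.009,0],[0.006,0,0.0115,0],[0.0085,0,0.0135,0],[0.012,0,0.0155,0],[0.015,0,0.0175,0],[0.018,0,0.0195,0],[0.021,0,0.022,0],[0.024,0,0.0245,0],[0.027,0,0.027,0],[0.027,0,0.027,0]]'; python3 - <<'E'
from h import *
where()
im,d=r.camera("scene");cv2.imwrite("pics/s9.png",cv2.resize(im[200:340,200:380,::-1],None,fx=4,fy=4))
E
```

```text
time: 9.07
position: [0.6356, 0.0506, 0.2163]
orientation: [0.045, 0.999, 0.0, -0.001]
ft_force: [-0.1, 0.4, 0.4]
gripper_width: 0.0
t 9.07 lab [ 0.0111 -0.0001  0.2163] turn needed [ 0.0063 -0.1109  0.0461] F [-0.0995  0.3987  0.3611] w 2.4838755145749932e-05
```

View pics/s9.png

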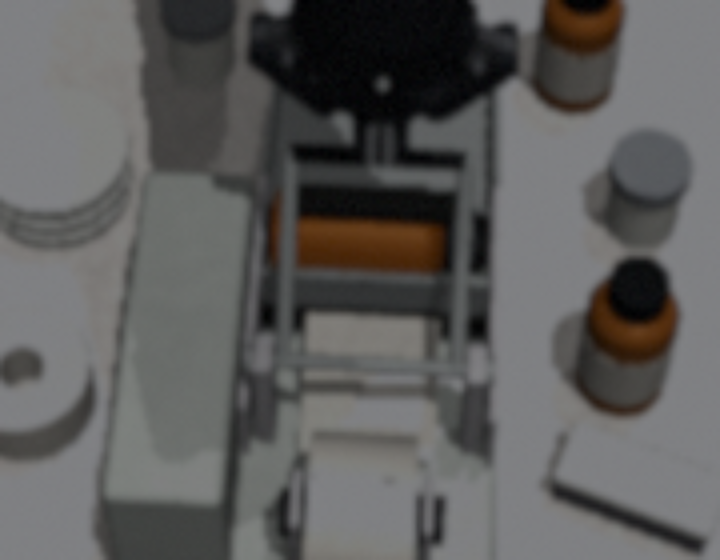

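Arm is following: the bar is now at crop row 155 and the bottle still sits in the cradle. Continuing down the arc.

```bash
python3 -m pendant '[[0.004,0,0.003,0],[0.008,0,0.007,0],[0.012,0,0.0115,0],[0.016,0,0.017,0],[0.0205,0,0.0235,0],[0.0245,0,0.030,0],[0.028,0,0.037,0],[0.030,0,0.043,0],[0.032,0,0.049,0],[0.033,0,0.054,0],[0.034,0,0.058,0],[0.0345,0,0.060,0]]'; python3 - <<'E'
from h import *
where()
E
python3 -m pendant '[[0,0,0.0005,0],[0,0,0.001,0],[0,0,0.001,0],[0,0,0.001,0]]'
python3 - <<'E'
from h import *
where()
im,d=r.camera("scene");cv2.imwrite("pics/s10.png",cv2.resize(im[200:340,200:380,::-1],None,fx=4,fy=4))
E
```

```text
time: 10.12
position: [0.6034, 0.0534, 0.157]
orientation: [0.046, 0.999, 0.0, 0.0]
ft_force: [-4.5, -0.5, 17.3]
gripper_width: -0.0001
t 10.12 lab [-0.0212 -0.0003  0.157 ] turn needed [0.0095 0.0488 0.0127] F [-4.5336 -0.4795 17.3239] w -0.00011653439592169165
time: 10.45
position: [0.6034, 0.0534, 0.1572]
orientation: [0.046, 0.999, 0.0, 0.001]
ft_force: [-4.3, -0.6, 12.6]
gripper_width: 0.0
t 10.45 lab [-0.0212 -0.0003  0.1572] turn needed [0.0207 0.0828 0.0134] F [-4.332  -0.5628 12.5699] w 4.6573914577703056e-05
```

View pics/s10.png

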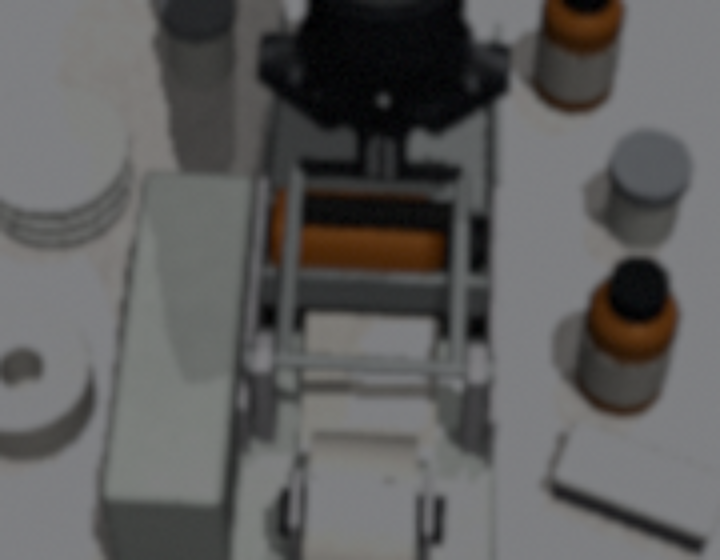

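Pressure roller is on the bottle, with 12.6 N at the fingertips. Lifting off straight up.

```bash
python3 -m pendant '[[0,0,-0.003,0],[0,0,-0.010,0],[0.002,0,-0.025,0],[0.010,0,-0.045,0],[0.025,0,-0.070,0],[0.045,0,-0.095,0],[0.070,0,-0.115,0],[0.095,0,-0.125,0],[0.11,0,-0.125,0],[0.12,0,-0.125,0],[0.12,0,-0.125,0],[0.12,0,-0.125,0]]'; python3 - <<'E'
from h import *
where()
im,d=r.camera("scene");cv2.imwrite("pics/s11.png",cv2.resize(im[200:340,200:380,::-1],None,fx=4,fy=4))
C=(cloud("scene",d)-O)@L;im=im.astype(int)
m=(im[...,0]>im[...,2]*1.8)&(im[...,0]>60)&(d>0)&(abs(C[...,0])<.05)&(abs(C[...,1])<.06)&(C[...,2]<.15)
q=C[m]
from scipy.optimize import least_squares
s=least_squares(lambda p:np.hypot(q[:,0]-p[0]-p[2]*q[:,1],q[:,2]-p[1])-.025,[0,.107,0],loss="soft_l1",f_scale=.001);print("axis x,z,slope",s.x,len(q))
b=(im.max(-1)<60)&(d>0)&(C[...,2]>.138)&(C[...,2]<.18)&(abs(C[...,1])<.04)&(C[...,0]<.03)&(C[...,0]>-.05)
q=C[b];x=q[:,0]
for lo in np.arange(-.03,.02,.005):
    k=(x>=lo)&(x<lo+.005); print(round(lo,3),k.sum(),np.median(q[k,2]) if k.any() else 0)
E
```

```text
time: 11.5
position: [0.484, 0.0643, 0.2803]
orientation: [0.045, 0.999, 0.0, 0.0]
ft_force: [1.0, -0.8, 0.1]
gripper_width: -0.0
t 11.5 lab [-0.1412 -0.0002  0.2803] turn needed [0.0066 0.0403 0.0315] F [ 1.0327 -0.8013  0.1013] w -6.854862298866267e-06
axis x,z,slope [-0.001   0.1078 -0.0089] 357
-0.03 0 0
-0.025 28 0.14870449667538005
-0.02 104 0.14942336193403993
-0.015 34 0.14854207730542385
-0.01 0 0
-0.005 18 0.14716603359276198
0.0 67 0.1495646465417796
0.005 100 0.14950705878773252
0.01 130 0.1456517359158574
0.015 3 0.14612581220882892
```

View pics/s11.png

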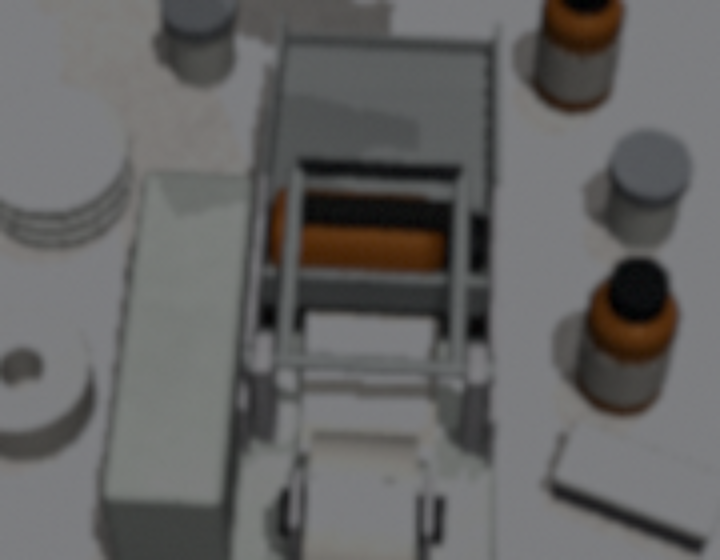

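```bash
python3 -c "
from bench import r
print(r.hand_in())"
```

```text
the job is handed in; nothing more can be done
None
```

I rolled the bottle up the chute with the half-open fingertips until it dropped into the roller cradle. Then I pushed the pressure arm down onto it by its bar with the fingers shut, let go, backed off, and handed the job in at about 11.5 s.

- **Bottle:** in the last picture its axis is about 1 mm from the cradle's middle line fore and aft and 0.8 mm high. It is parallel to the rollers within 0.01 rad.
- **Pressure arm:** the top of its bar is at 149.5 mm, which puts the joint at about 0.17 rad with the roller on the bottle.
- **Roller force:** the force on the bottle after release could not be measured directly. The fingertips read 17 N at the most while pressing.
- **Surroundings:** the gripper is well clear of everything. The bystanders near the labeller look unmoved in the pictures; I did not measure them.

No check failed or disagreed.

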